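Lay out the kit for the morning check

TASK

Lay out the kit: on the blue mat, set the yellow-banded crampon guard in the left-hand long outline and the white-banded guard in the right-hand one (left and right as you look from the robot), each lying lengthwise within its outline, and the red belay device between them in the square outline. Set the brass wax tin upright in the middle of the orange mat's outline and lay the green carabiner flat and centred on top of the tin. Leave the bamboo brush where it lies.

Things in the scene. Friction and masses are not known exactly. Their poses are not given: they have to be found in the camera images.
- blue_mat: Blue mat, fixed, 110 mm front to back (its x, pointing away from the robot, turned up to 0.25 rad), 230 mm wide (its y, to the left as seen from the robot), 3 mm thick; origin: centre of underside. White outlines: long ones 94 mm (x) by 52 mm (y) centred 80 mm left (y +0.08) and 80 mm right (y -0.08) of the mat centre, and a 72 mm square one at the centre between them.
- orange_mat: Orange mat, fixed to the bench, 110 mm square, 3 mm thick, with one white printed 80 mm square outline at its centre. Origin: centre of its underside; the top is 3 mm above. x points away from the robot, y left, turned by up to 0.25 rad. The two mats may lie either way round on the bench.
- left_guard: Black plastic crampon-point guard with a yellow band round its middle, the guard for the left foot: a block 84 mm long (its x), 42 mm wide (its y), 28 mm high, rounded edges, four low stubs on top (to 30 mm). Loose, about 60 g, lies flat. Origin: centre of its underside, z up.
- right_guard: Black plastic crampon-point guard with a white band round its middle, the guard for the right foot: a block 84 mm long (its x), 42 mm wide (its y), 28 mm high, rounded edges, four low stubs on top (to 30 mm). Loose, about 60 g, lies flat. Origin: centre of its underside, z up.
- belay_device: Red anodised belay device: a block 50 mm long (its x), 34 mm wide (its y), 28 mm high, with two dark slots on top and a thin steel wire loop that sticks out level from its +x end to 44 mm from the centre. Loose, about 80 g. Origin: centre of the block's underside, z up.
- wax_tin: Closed round brass-coloured wax tin, 66 mm in diameter, 26 mm high, flat top. Loose, about 120 g. Origin: centre of its underside, z up.
- carabiner: Green oval carabiner with a steel gate sleeve, lying flat: an open ring of 11 mm round bar, 83 mm long (its x), 47 mm wide over the outside (its y); its two long sides are straight for 52 mm. Loose, about 80 g. Origin: centre of the ring, at its underside (5.5 mm below the bar's middle), z up.
- brush: Bamboo brush, 170 mm long (its x, the handle towards -x), 26 mm wide, 22 mm high, loose on the bench beyond the kit. Not to be disturbed. Origin: on the bench, under the joint of handle and head.
There are look-alikes about, which are no part of the job. Of the things shaped like the wax_tin, the brass one is meant.

How it is judged:
By the outcome, as a careful person would: the job done as asked, in the order asked, and still so for the second after the job is handed in, with the robot touching nothing.
It also fails if it takes over 112 s, if anything falls off the work surface, if the arm or the gripper's body presses on something with over 40 N, if the wrist force passes 120 N, or if a joint passes its speed limit or range.

ROBOT

A 6-joint arm with a two-finger parallel gripper is mounted at the origin on the work surface. World frame = base frame: x ahead of the robot, y to its left, z up, the work surface at z = 0. Lengths are in m, angles in rad, forces in N, time in s.
With the tool pointing down it reaches from about 0.325 to 0.775 m from the base axis. Payload 5.5 kg.
Tool frame: the origin (TCP) lies midway between the tips of the shut fingers; the grasp point (between the pads) lies 19 mm behind it; z points along the fingers, y is the line along which they close (so a half turn about z gives the same grasp; the last joint's range is limited). The gripper opens to 85 mm and grips with 20 to 120 N. Pads are 22 mm wide; open, the fingers measure 114 mm over their backs; the gripper's body (76 mm by 85 mm) begins 54 mm behind the grasp point. The pads swing forward as they close: fully open they stand 13 mm farther back than shut.
Start: joints at [-1.226, 0.091, 1.231, -0, 1.82, -0.057], TCP at [0.235, -0.552, 0.231] pointing down, gripper open.
Joint ranges: [-2.87, 2.87], [-0.86, 2.18], [0.17, 2.46], [-1.51, 4.65], [0.06, 2.69], [-2.65, 2.65]. Speed limits (rad/s): [2.57, 2.57, 3.01, 3.14, 3.14, 3.14].

INTERFACE

Orientations are given as a rotation vector (axis times angle).
In Python, from rig import r gives the robot as it stands.
- The arm moves only by the tool carry_out, never from a script. Its argument "motion" is a list of rows, each a list of 7 numbers: the shift along the tool's x, y, z in a scale on which 1.0 is 60 cm, then the turn, a rotation vector about the tool's x, y, z in a scale on which 1.0 is 4 rad, then the finger opening in cm, from 0 to 8.54. In form: [[x, y, z, ax, ay, az, gripper], ...]. A call has 1 to 8 rows; each row is the pose to reach, as a shift and turn from the pose commanded when the call began, along the tool's axes at that moment; what a row does not reach only later rows make up. A row lasts 1/12 s, in which the tool goes at most 41.7 mm and 7.16 degrees, less where a joint would pass 70% of its speed; a pose out of reach is approached as far as the arm can. Shift and turn numbers lie between -1 and 1, and a call with a number outside is refused. A call with a gripper value outside its range is refused whole. The fingers move at their own pace and stop on an object; "squeeze" is the grip in N (left out, the last holds). Time passes only in rows, so rows that repeat a pose let the fingers close. It gives the time, the measured TCP pose, the force, the opening and the grip force at its end, in the units of the state.
- r.observe(): the state, without advancing time (a new reading comes with each control period).
- r.snapshot(name): name is "scene" or "top"; returns the picture (384x512x3 uint8, red, green, blue); there is no depth.
- r.camera_model(name): a dict with "camera_matrix" (3x3 intrinsics, pixels), "pose" (4x4, takes a point from camera to world coordinates). Camera axes: x right, y up, looking along -z (the intrinsics and any distortion apply to the point x, -y, -z); pixel columns grow to the right and rows downward; lengths in m; the calibration is good to about 2 mm. A picture is of the moment at which its call begins. camera_model takes no time and is no camera call.
- r.job_done(): hands the job in; it is judged then, once.
The state is a dict: "time": time; "q": joint angles; "qvel": joint speeds; "joint_torque": joint torques, N m; "tcp_pos": TCP position; "ee_rot": TCP orientation; "force": force on the tool from outside, world axes, zero at the start; "wrist_torque": the same for the moment, N m; "width": opening from 0.0 (shut) to 1.0 (fully open); "grip_force": force on a finger pad.
Only numpy, scipy, OpenCV 4.12 (cv2) and the standard library are available. Lean on these libraries where they do the work, as an engineer would, in place of code of your own. Each camera call takes 0.05 s, during which the arm holds its last target. There are 200 camera calls.

## Working session

There is one attempt and no reset: what is moved stays moved. The work goes in short steps, Python scripts to look and compute and a tool call to move; the robot and the scene stay as the last step left them, time stands still between calls to the robot, and variables do not carry over. Pictures are saved under pics/ and viewed, at most 14 in all, crops included, and the job is handed in when it is done.

Besides the shell and the picture viewer there is one more tool, called after "Request:" as name(argument=value, ...), one argument or row to a line, values as JSON. carry_out: Moves the arm, as the interface text tells. Its arguments: {"type":"object","properties":{"motion":{"type":"array","items":{"type":"array","items":{"type":"number"}}},"squeeze":{"type":"number"}},"required":["motion"]}

```bash
ls; mkdir -p pics; python3 - <<'E'
from rig import r
import cv2
for n in("scene","top"):
    im=r.snapshot(n); cv2.imwrite(f"pics/{n}0.png",cv2.resize(im[:,:,::-1],(800,600),interpolation=cv2.INTER_CUBIC))
    c=r.camera_model(n); print(c)
print(r.observe())
E
```

```text
pics
{'camera_matrix': array([[367.20374214,   0.        , 256.74354254],
       [  0.        , 367.20374214, 187.1268653 ],
       [  0.        ,   0.        ,   1.        ]]), 'pose': array([[ 0.72682693, -0.43036854,  0.53526212,  1.05858828],
       [ 0.68680139,  0.44958673, -0.57111786, -0.47950581],
       [ 0.00514441,  0.78272261,  0.62234945,  0.52464175],
       [ 0.        ,  0.        ,  0.        ,  1.        ]])}
{'camera_matrix': array([[405.28431816,   0.        , 246.17807465],
       [  0.        , 405.28431816, 191.4947672 ],
       [  0.        ,   0.        ,   1.        ]]), 'pose': array([[-0.02257813,  0.98206357, -0.18719341,  0.47312531],
       [-0.99887484, -0.02997031, -0.03675359, -0.05696886],
       [-0.0417046 ,  0.18615297,  0.98163527,  0.84348236],
       [ 0.        ,  0.        ,  0.        ,  1.        ]])}
{'time': 0.1, 'q': array([-1.22569262e+00,  9.18405738e-02,  1.23177118e+00,  5.70298035e-06,
        1.81979326e+00, -5.67145807e-02]), 'qvel': array([ 0.00081616, -0.002892  , -0.00282464, -0.00029726,  0.00015962,
       -0.00014257]), 'joint_torque': array([ 5.20280271e-03, -4.60217965e+01, -4.19218934e+01,  2.49362984e-04,
        1.06311074e-02,  1.38655815e-05]), 'tcp_pos': array([ 0.2345636 , -0.55198078,  0.23022658]), 'ee_rot': array([-3.07664254e+00, -6.26581154e-01,  4.00256890e-04]), 'force': array([ 1.42459042,  0.00304201, -0.19557651]), 'wrist_torque': array([-0.0136327 , -0.00833541, -0.00659384]), 'grip_force': 0.0, 'width': 1.0007637022055111}
```

View pics/top0.png

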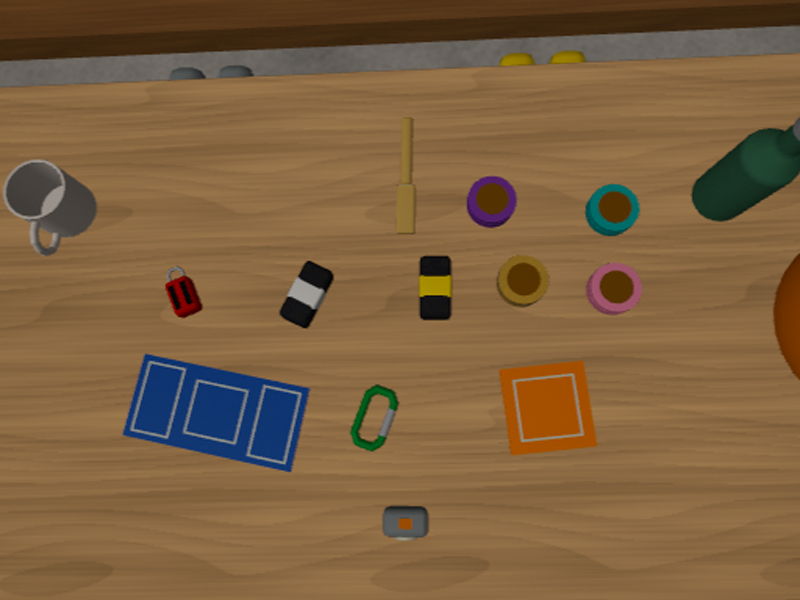

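View pics/scene0.png

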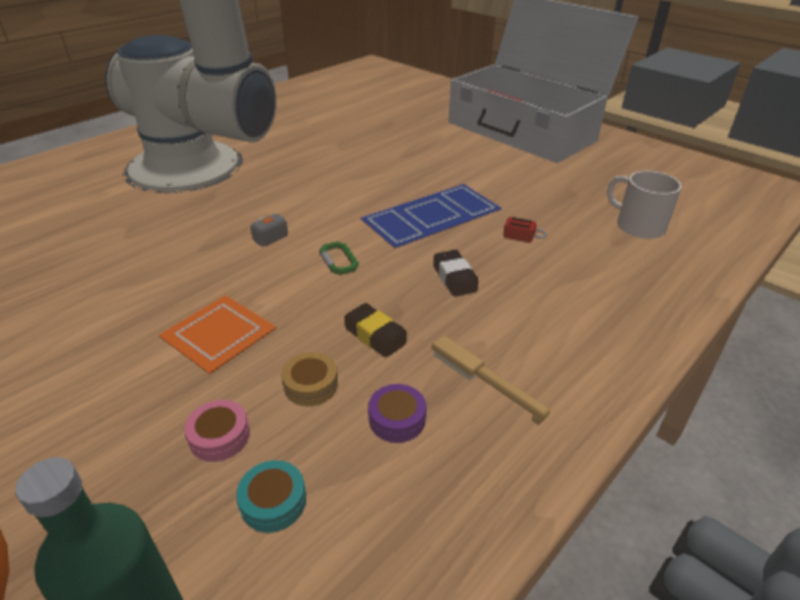

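The top view (800-px scale) shows the blue mat at (217,412), orange mat at (548,407), and yellow guard at (435,288). The white guard is at (307,294), the belay at (183,295) with its loop pointing up and left, the brass tin at (523,281), the carabiner at (375,418) and the brush at (405,175). The scene view agrees, and the arm isn't blocking anything.

```bash
cat > lib.py <<'E'
from rig import r
import cv2, numpy as np
from scipy.spatial.transform import Rotation as R
def cast(cam,px,z):
    c=r.camera_model(cam); K=c["camera_matrix"]; P=c["pose"]
    px=np.atleast_2d(px).astype(float)
    d=np.c_[(px[:,0]-K[0,2])/K[0,0],-(px[:,1]-K[1,2])/K[1,1],-np.ones(len(px))]@P[:3,:3].T
    return (P[:3,3]+d*((z-P[2,3])/d[:,2])[:,None])[:,:2]
# name: (rough centre in 800-wide view, radius, hsv lo, hsv hi, height for cast)
D={"blue":((217,412),110,(100,120,40),(125,255,255),.003),
"orange":((548,407),75,(5,215,140),(18,255,255),.003),
"yellow":((435,288),45,None,None,.014),"white":((307,294),45,None,None,.014),
"belay":((185,298),30,(0,150,60),(4,255,255),.014),
"tin":((523,281),30,None,None,.026),
"carab":((375,418),45,(45,80,30),(85,255,255),.0055)}
def find(im,n,c=None):
    c0,rad,lo,hi,h=D[n]; c=np.array(c or c0)*.64; rad*=.64
    hsv=cv2.cvtColor(im,cv2.COLOR_RGB2HSV)
    if n in("yellow","white"):
        m=cv2.inRange(hsv,(0,0,0),(180,255,62))
        m|=cv2.inRange(hsv,(22,150,90),(35,255,255)) if n=="yellow" else cv2.inRange(hsv,(0,0,110),(180,45,255))
    elif n=="tin": m=cv2.inRange(hsv,(5,80,40),(18,255,115))
    else: m=cv2.inRange(hsv,lo,hi)
    g=np.zeros_like(m); cv2.circle(g,tuple(int(v) for v in c),int(rad),255,-1); m&=g
    m=cv2.morphologyEx(m,cv2.MORPH_CLOSE,np.ones((3,3)))
    k=max(cv2.findContours(m,cv2.RETR_EXTERNAL,cv2.CHAIN_APPROX_NONE)[0],key=cv2.contourArea)
    p=cast("top",k[:,0],h).astype(np.float32)
    (x,y),s,a=cv2.minAreaRect(p*1000); 
    if s[0]<s[1]: s=s[::-1]; a+=90
    return m,(x/1000,y/1000),s,(np.radians(a)+np.pi/2)%np.pi-np.pi/2   # angle of long side
def go(*T):
    """world targets (x,y,z,closing dir,grip) -> shift/turn from the measured pose"""
    o=r.observe(); R0=R.from_rotvec(o["ee_rot"]); p=o["tcp_pos"]
    y=R0.as_matrix()[:,1]; cur=np.arctan2(y[1],y[0])
    print("t",round(o["time"],2),"tcp",p.round(4),"cl",round(cur,3),"q6",o["q"][5].round(2))
    for t in T:
        d=(t[3]-cur+np.pi/2)%np.pi-np.pi/2
        a=cur+d; Y=np.array([np.cos(a),np.sin(a),0]); Z=np.array([0,0,-1.]); M=np.c_[np.cross(Y,Z),Y,Z]
        print((R0.inv().apply(np.array(t[:3])-p)*100).round(2),(R0.inv()*R.from_matrix(M)).as_rotvec().round(3),t[4])
E
python3 - <<'E'
from lib import *
im=r.snapshot("top"); v=im.copy()
for n in D:
    m,c,s,a=find(im,n); print(n,np.round(c,4),np.round(s,1),round(a,3)); v[m>0]=v[m>0]//2+np.array([127,0,127],np.uint8)
for n,p in dict(pink=(616,288),purple=(492,201),brush=(405,207)).items(): print(n,cast("top",np.array(p)*.64,.02))
cv2.imwrite("pics/m.png",cv2.resize(v[120:310,60:400,::-1],(800,447)))
o=r.observe(); print(R.from_rotvec(o["ee_rot"]).as_matrix().round(3))
E
```

```text
blue [0.4899 0.2021] [228.6 109.4] 1.344
orange [ 0.4852 -0.2324] [110.4 110. ] 0.084
yellow [ 0.6455 -0.0927] [85.3 41.8] -0.033
white [0.6427 0.0802] [84.7 45.6] -0.485
belay [0.644  0.2484] [53.7 33.3] 0.389
tin [ 0.6507 -0.208 ] [39.9 38.9] -0.033
carab [ 0.477  -0.0075] [82.1 45. ] -0.383
pink [[ 0.63584537 -0.32939309]]
purple [[ 0.76111272 -0.17469486]]
brush [[ 0.75696367 -0.05671444]]
[[ 0.92   0.391 -0.001]
 [ 0.391 -0.92   0.001]
 [ 0.    -0.002 -1.   ]]
```

View pics/m.png

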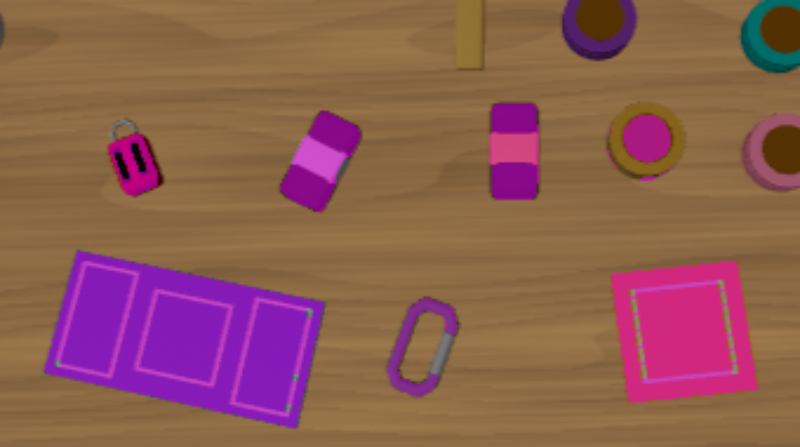

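```bash
python3 - <<'E'
from lib import *
go((.6455,-.0927,.10,1.538,6.5),(.6455,-.0927,.002,1.538,6.5))
E
```

```text
t 0.15 tcp [ 0.2346 -0.552   0.2304] cl -1.169 q6 -0.06
[ 55.78 -26.18  13.08] [-0.002  0.     0.435] 6.5
[ 55.78 -26.17  22.88] [-0.002  0.     0.435] 6.5
```

Units first: shifts go in shares of 60 cm and turns go in shares of 4 rad. So 28 cm is 0.4667, -13 cm is -0.2167, 0.435 rad is 0.1088.

Request:
carry_out(
  motion=[
    [0.4667, -0.2167, 0.0667, 0, 0, 0.1088, 6.5],
    [0.4667, -0.2167, 0.0667, 0, 0, 0.1088, 6.5],
    [0.4667, -0.2167, 0.0667, 0, 0, 0.1088, 6.5],
    [0.4667, -0.2167, 0.0667, 0, 0, 0.1088, 6.5],
    [0.4667, -0.2167, 0.0667, 0, 0, 0.1088, 6.5],
    [0.4667, -0.2167, 0.0667, 0, 0, 0.1088, 6.5],
    [0.4667, -0.2167, 0.0667, 0, 0, 0.1088, 6.5],
    [0.4667, -0.2167, 0.0667, 0, 0, 0.1088, 6.5],
  ],
)

```text
time: 0.82
tcp_pos: [0.4434, -0.3197, 0.1903]
ee_rot: [-3.139, 0.048, 0.0]
force: [0.3, -0.4, -0.2]
width: 0.757
grip_force: 0.0
```

```bash
python3 - <<'E'
from lib import *
go((.6455,-.0927,.10,1.538,6.5),(.6455,-.0927,.002,1.538,6.5))
E
```

```text
t 0.82 tcp [ 0.4434 -0.3197  0.1903] cl -1.601 q6 0.91
[ 19.5  -23.29   9.08] [-0.002  0.     0.002] 6.5
[ 19.5  -23.27  18.88] [-0.002  0.     0.002] 6.5
```

Converted, -23.3 cm is -0.3883, 19.5 cm is 0.325.

Request:
carry_out(
  motion=[
    [0.325, -0.3883, 0.15, 0, 0, 0, 6.5],
    [0.325, -0.3883, 0.15, 0, 0, 0, 6.5],
    [0.325, -0.3883, 0.15, 0, 0, 0, 6.5],
    [0.325, -0.3883, 0.15, 0, 0, 0, 6.5],
    [0.325, -0.3883, 0.15, 0, 0, 0, 6.5],
    [0.325, -0.3883, 0.15, 0, 0, 0, 6.5],
    [0.325, -0.3883, 0.15, 0, 0, 0, 6.5],
    [0.325, -0.3883, 0.15, 0, 0, 0, 6.5],
  ],
)

```text
time: 1.48
tcp_pos: [0.6453, -0.0929, 0.0988]
ee_rot: [-3.14, 0.048, 0.003]
force: [0.4, 0.2, -0.5]
width: 0.759
grip_force: 0.0
```

Request:
carry_out(
  motion=[
    [0, 0, 0, 0, 0, 0, 6.5],
    [0, 0, 0, 0, 0, 0, 6.5],
    [0, 0, 0, 0, 0, 0, 6.5],
  ],
)

```text
time: 1.73
tcp_pos: [0.6438, -0.0972, 0.1012]
ee_rot: [3.141, -0.052, -0.001]
force: [0.2, -0.0, 0.5]
width: 0.759
grip_force: 0.0
```

```bash
python3 - <<'E'
from lib import *
go((.6455,-.0927,.002,1.538,6.5))
E
```

```text
t 1.73 tcp [ 0.6438 -0.0972  0.1012] cl -1.604 q6 1.4
[ 0.17 -0.46  9.92] [ 0.     0.001 -0.   ] 6.5
```

Converted, 9.9 cm is 0.165, -0.46 cm is -0.0077.

Request:
carry_out(
  motion=[
    [0.0028, -0.0077, 0.0833, 0, 0, 0, 6.5],
    [0.0028, -0.0077, 0.1417, 0, 0, 0, 6.5],
    [0.0028, -0.0077, 0.165, 0, 0, 0, 6.5],
    [0.0028, -0.0077, 0.165, 0, 0, 0, 6.5],
    [0.0028, -0.0077, 0.165, 0, 0, 0, 6.5],
    [0.0028, -0.0077, 0.165, 0, 0, 0, 3.8],
    [0.0028, -0.0077, 0.165, 0, 0, 0, 3.8],
    [0.0028, -0.0077, 0.165, 0, 0, 0, 3.8],
  ],
  squeeze=40,
)

```text
time: 2.4
tcp_pos: [0.648, -0.093, 0.0063]
ee_rot: [3.14, -0.053, 0.009]
force: [-0.1, -1.4, 8.3]
width: 0.484
grip_force: 43.7
```

Request:
carry_out(
  motion=[
    [0, 0, 0, 0, 0, 0, 3.8],
    [0, 0, 0, 0, 0, 0, 3.8],
    [0, 0, 0, 0, 0, 0, 3.8],
    [0, 0, 0, 0, 0, 0, 3.8],
  ],
)

```text
time: 2.73
tcp_pos: [0.6479, -0.093, 0.0062]
ee_rot: [3.139, -0.053, 0.009]
force: [-0.1, -1.7, 7.0]
width: 0.479
grip_force: 43.6
```

```bash
python3 - <<'E'
from lib import *
go((.6455,-.0927,.09,1.538,3.8),(.5079,.280,.06,1.344,3.8),(.5079,.280,.006,1.344,3.8)); print(r.observe()["force"])
E
```

```text
t 2.73 tcp [ 0.6479 -0.093   0.0062] cl -1.604 q6 1.41
[-0.2  -0.01 -8.38] [ 0.002 -0.006 -0.001] 3.8
[-15.22 -36.8   -5.53] [ 0.001 -0.006  0.193] 3.8
[-15.25 -36.81  -0.13] [ 0.001 -0.006  0.193] 3.8
[-0.07842308 -1.74357901  6.99837893]
```

Converted, -36.8 cm is -0.6133, -15.2 cm is -0.2533, 0.193 rad is 0.0483.

Request:
carry_out(
  motion=[
    [0, 0, -0.0667, 0, 0, 0, 3.8],
    [0, 0, -0.1167, 0, 0, 0, 3.8],
    [-0.2533, -0.6133, -0.1167, 0, 0, 0.0483, 3.8],
    [-0.2533, -0.6133, -0.1167, 0, 0, 0.0483, 3.8],
    [-0.2533, -0.6133, -0.1167, 0, 0, 0.0483, 3.8],
    [-0.2533, -0.6133, -0.1167, 0, 0, 0.0483, 3.8],
    [-0.2533, -0.6133, -0.1167, 0, 0, 0.0483, 3.8],
    [-0.2533, -0.6133, -0.1167, 0, 0, 0.0483, 3.8],
  ],
)

```text
time: 3.4
tcp_pos: [0.5577, 0.1436, 0.0737]
ee_rot: [-3.121, 0.355, -0.003]
force: [0.1, 1.2, -1.6]
width: 0.483
grip_force: 42.6
```

Request:
carry_out(
  motion=[
    [0, 0, 0, 0, 0, 0, 3.8],
    [0, 0, 0, 0, 0, 0, 3.8],
    [0, 0, 0, 0, 0, 0, 3.8],
  ],
)

```text
time: 3.65
tcp_pos: [0.5587, 0.1419, 0.0732]
ee_rot: [3.122, -0.353, 0.003]
force: [0.9, -0.4, -1.0]
width: 0.481
grip_force: 42.6
```

```bash
python3 - <<'E'
from lib import *
go((.5102,.2795,.06,1.344,3.8),(.5102,.2795,.010,1.344,3.8)); print(r.observe()["force"])
E
```

```text
t 3.65 tcp [0.5587 0.1419 0.0732] cl -1.796 q6 1.99
[ -7.8  -12.33   1.31] [-0.    -0.002  0.002] 3.8
[ -7.81 -12.33   6.31] [-0.    -0.002  0.002] 3.8
[ 0.92991492 -0.43521463 -1.04103487]
```

Converted, -12.3 cm is -0.205, -7.8 cm is -0.13.

Request:
carry_out(
  motion=[
    [-0.13, -0.205, 0.0217, 0, 0, 0, 3.8],
    [-0.13, -0.205, 0.0217, 0, 0, 0, 3.8],
    [-0.13, -0.205, 0.0217, 0, 0, 0, 3.8],
    [-0.13, -0.205, 0.0217, 0, 0, 0, 3.8],
    [-0.13, -0.205, 0.0217, 0, 0, 0, 3.8],
    [-0.13, -0.205, 0.0217, 0, 0, 0, 3.8],
    [-0.13, -0.205, 0.0217, 0, 0, 0, 3.8],
  ],
)

```text
time: 4.23
tcp_pos: [0.5109, 0.2778, 0.0595]
ee_rot: [3.121, -0.357, 0.001]
force: [-0.6, -0.1, -1.0]
width: 0.482
grip_force: 42.6
```

```bash
python3 - <<'E'
from lib import *
go((.5102,.2795,.011,1.344,3.8)); print(r.observe()["force"])
E
```

```text
t 4.23 tcp [0.5109 0.2778 0.0595] cl -1.799 q6 2.24
[-0.11 -0.15  4.85] [ 0.001 -0.001 -0.001] 3.8
[-0.55755549 -0.14180044 -1.02365931]
```

Converted, 4.9 cm is 0.0817, -0.15 cm is -0.0025.

Request:
carry_out(
  motion=[
    [-0.0017, -0.0025, 0.0417, 0, 0, 0, 3.8],
    [-0.0017, -0.0025, 0.0667, 0, 0, 0, 3.8],
    [-0.0017, -0.0025, 0.0767, 0, 0, 0, 3.8],
    [-0.0017, -0.0025, 0.0817, 0, 0, 0, 3.8],
    [-0.0017, -0.0025, 0.0817, 0, 0, 0, 3.8],
    [-0.0017, -0.0025, 0.0817, 0, 0, 0, 3.8],
  ],
)

```text
time: 4.73
tcp_pos: [0.5103, 0.2806, 0.0114]
ee_rot: [-3.12, 0.356, -0.003]
force: [0.1, 0.2, -0.2]
width: 0.484
grip_force: 42.6
```

Converted, -7 cm is -0.1167, -3.5 cm is -0.0583.

Request:
carry_out(
  motion=[
    [0, 0.0017, 0.0025, 0, 0, 0, 3.8],
    [0, 0.0017, 0.0025, 0, 0, 0, 3.8],
    [0, 0.0017, 0.0025, 0, 0, 0, 5.6],
    [0, 0.0017, 0.0025, 0, 0, 0, 5.6],
    [0, 0.0017, 0.0025, 0, 0, 0, 5.6],
    [0, 0.0017, 0.0025, 0, 0, 0, 5.6],
    [0, 0.0017, -0.0583, 0, 0, 0, 5.6],
    [0, 0.0017, -0.1167, 0, 0, 0, 5.6],
  ],
)

```text
time: 5.4
tcp_pos: [0.5071, 0.2792, 0.0782]
ee_rot: [3.118, -0.354, -0.009]
force: [-0.1, 0.7, 1.2]
width: 0.655
grip_force: 0.0
```

```bash
python3 - <<'E'
from lib import *
go((.6427,.0802,.09,-.485+1.571,6.5))
E
```

```text
t 5.4 tcp [0.5071 0.2792 0.0782] cl -1.797 q6 2.24
[17.67 16.36 -1.21] [0.005 0.005 0.259] 6.5
```

Converted, 17.7 cm is 0.295, 16.4 cm is 0.2733, 0.259 rad is 0.0648.

Request:
carry_out(
  motion=[
    [0.295, 0.2733, -0.0167, 0, 0, 0.0648, 6.5],
    [0.295, 0.2733, -0.0167, 0, 0, 0.0648, 6.5],
    [0.295, 0.2733, -0.0167, 0, 0, 0.0648, 6.5],
    [0.295, 0.2733, -0.0167, 0, 0, 0.0648, 6.5],
    [0.295, 0.2733, -0.0167, 0, 0, 0.0648, 6.5],
    [0.295, 0.2733, -0.0167, 0, 0, 0.0648, 6.5],
    [0.295, 0.2733, -0.0167, 0, 0, 0.0648, 6.5],
    [0.295, 0.2733, -0.0167, 0, 0, 0.0648, 6.5],
  ],
)

```text
time: 6.07
tcp_pos: [0.6453, 0.0788, 0.0899]
ee_rot: [3.048, -0.76, -0.001]
force: [-0.0, 1.2, 0.2]
width: 0.758
grip_force: 0.0
```

Request:
carry_out(
  motion=[
    [0, 0, 0, 0, 0, 0, 6.5],
    [0, 0, 0, 0, 0, 0, 6.5],
  ],
)

```text
time: 6.23
tcp_pos: [0.6441, 0.0818, 0.0902]
ee_rot: [-3.05, 0.753, 0.001]
force: [-0.0, -0.4, 0.3]
width: 0.761
grip_force: 0.0
```

```bash
python3 - <<'E'
from lib import *
go((.6427,.0802,.007,-.485+1.571,6.5))
im=r.snapshot("top"); print(find(im,"yellow",(155,400))[1:])
cv2.imwrite("pics/t1.png",im[100:320,40:340,::-1].repeat(2,0).repeat(2,1))
E
```

```text
t 6.23 tcp [0.6441 0.0818 0.0902] cl -2.055 q6 2.13
[-0.05  0.2   8.32] [-0.     0.001  0.001] 6.5
((0.5254638671875, 0.28092083740234375), (75.68438720703125, 62.272220611572266), np.float64(-0.017456221997141697))
```

View pics/t1.png

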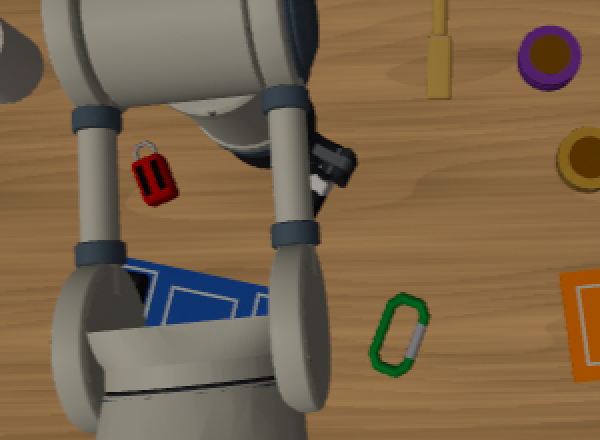

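The arm hides the placed guard (its tip shows at about (140,290)), while the belay and carabiner are unmoved. I'll go on to grip the white guard and check the yellow one later.

Converted, 8.2 cm is 0.1367, 7 cm is 0.1167.

Request:
carry_out(
  motion=[
    [0, 0.0033, 0.0667, 0, 0, 0, 6.5],
    [0, 0.0033, 0.1167, 0, 0, 0, 6.5],
    [0, 0.0033, 0.1367, 0, 0, 0, 6.5],
    [0, 0.0033, 0.1367, 0, 0, 0, 6.5],
    [0, 0.0033, 0.1367, 0, 0, 0, 3.8],
    [0, 0.0033, 0.1367, 0, 0, 0, 3.8],
    [0, 0.0033, 0.1367, 0, 0, 0, 3.8],
    [0, 0.0033, 0.1367, 0, 0, 0, 3.8],
  ],
)

```text
time: 6.95
tcp_pos: [0.6453, 0.079, 0.0111]
ee_rot: [-3.048, 0.754, -0.006]
force: [0.3, 0.4, 4.8]
width: 0.479
grip_force: 42.3
```

```bash
python3 - <<'E'
from lib import *
go((.4719,.1242,.07,1.344,3.8)); print(r.observe()["force"],r.observe()["grip_force"])
E
```

```text
t 6.95 tcp [0.6453 0.079  0.0111] cl -2.056 q6 2.13
[-17.42   4.07  -5.96] [-0.002 -0.004 -0.258] 3.8
[0.29027239 0.4467479  4.83406263] 42.28933811187744
```

Converted, -17.2 cm is -0.2867, -7 cm is -0.1167, -0.258 rad is -0.0645.

Request:
carry_out(
  motion=[
    [0, 0, -0.0667, 0, 0, 0, 3.8],
    [0, 0, -0.1167, 0, 0, 0, 3.8],
    [-0.2867, 0.0667, -0.1, 0, 0, -0.0645, 3.8],
    [-0.2867, 0.0667, -0.1, 0, 0, -0.0645, 3.8],
    [-0.2867, 0.0667, -0.1, 0, 0, -0.0645, 3.8],
    [-0.2867, 0.0667, -0.1, 0, 0, -0.0645, 3.8],
    [-0.2867, 0.0667, -0.1, 0, 0, -0.0645, 3.8],
    [-0.2867, 0.0667, -0.1, 0, 0, -0.0645, 3.8],
  ],
)

```text
time: 7.62
tcp_pos: [0.4709, 0.1243, 0.0688]
ee_rot: [-3.121, 0.353, -0.001]
force: [0.1, 0.3, -0.7]
width: 0.482
grip_force: 41.5
```

Request:
carry_out(
  motion=[
    [0, 0, 0, 0, 0, 0, 3.8],
    [0, 0, 0, 0, 0, 0, 3.8],
    [0, 0, 0, 0, 0, 0, 3.8],
  ],
)

```text
time: 7.87
tcp_pos: [0.4745, 0.1233, 0.0691]
ee_rot: [-3.121, 0.357, -0.002]
force: [0.3, -0.3, -0.1]
width: 0.483
grip_force: 41.5
```

```bash
python3 - <<'E'
from lib import *
go((.4745,.1236,.014,1.344,3.8)); print(r.observe()["force"],r.observe()["grip_force"])
E
```

```text
t 7.87 tcp [0.4745 0.1233 0.0691] cl -1.799 q6 1.98
[-0.02 -0.03  5.51] [-0.    -0.001 -0.001] 3.8
[ 0.30144666 -0.28046564 -0.11513397] 41.548646092414856
```

Converted, 5.6 cm is 0.0933, 5.3 cm is 0.0883.

Request:
carry_out(
  motion=[
    [0, 0, 0.0417, 0, 0, 0, 3.8],
    [0, 0, 0.075, 0, 0, 0, 3.8],
    [0, 0, 0.0883, 0, 0, 0, 3.8],
    [0, 0, 0.0933, 0, 0, 0, 3.8],
    [0, 0, 0.0933, 0, 0, 0, 3.8],
    [0, 0, 0.0933, 0, 0, 0, 3.8],
  ],
)

```text
time: 8.37
tcp_pos: [0.474, 0.1232, 0.0134]
ee_rot: [3.121, -0.357, 0.001]
force: [-2.0, -0.9, 6.5]
width: 0.48
grip_force: 43.2
```

Contact; release and rise.

Converted, -7 cm is -0.1167, -3.5 cm is -0.0583.

Request:
carry_out(
  motion=[
    [0, 0, 0, 0, 0, 0, 5.6],
    [0, 0, 0, 0, 0, 0, 5.6],
    [0, 0, 0, 0, 0, 0, 5.6],
    [0, 0, 0, 0, 0, 0, 5.6],
    [0, 0, -0.0583, 0, 0, 0, 5.6],
    [0, 0, -0.1167, 0, 0, 0, 5.6],
    [0, 0, -0.1167, 0, 0, 0, 5.6],
    [0, 0, -0.1167, 0, 0, 0, 5.6],
  ],
)

```text
time: 9.03
tcp_pos: [0.4747, 0.1239, 0.0852]
ee_rot: [-3.12, 0.356, -0.009]
force: [0.4, 0.1, -0.9]
width: 0.656
grip_force: 0.0
```

```bash
python3 - <<'E'
from lib import *
go((.644,.2484,.09,.389+1.571,6))
im=r.snapshot("scene")
cv2.imwrite("pics/s1.png",cv2.resize(im[80:280,150:420,::-1],(800,593)))
E
```

```text
t 9.03 tcp [0.4747 0.1239 0.0852] cl -1.798 q6 1.98
[ 13.7  -15.94  -0.37] [-0.001 -0.006 -0.616] 6
```

View pics/s1.png

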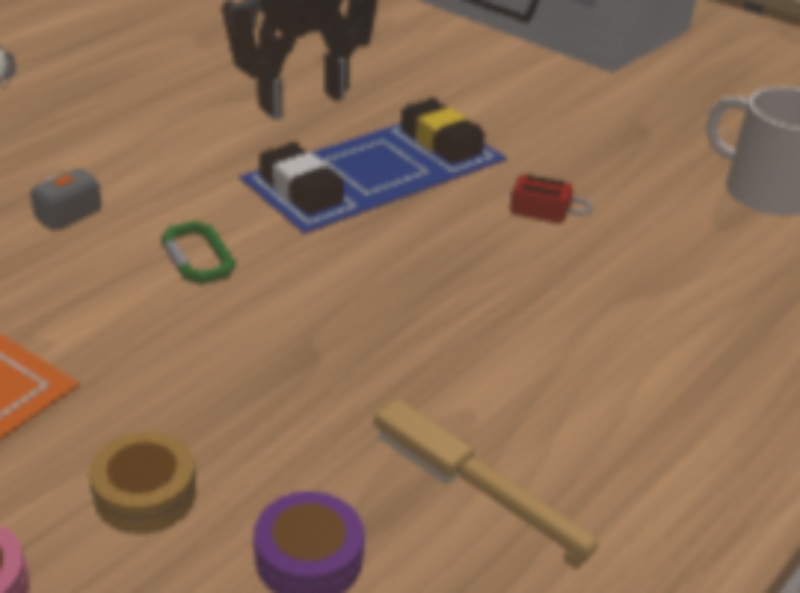

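Seen from the robot, the yellow guard sits in the left outline at (440,130) and the white guard in the right one at (300,180), both lengthwise inside the white lines. Next is the belay.

Converted, -15.9 cm is -0.265, 13.7 cm is 0.2283, -0.616 rad is -0.154.

Request:
carry_out(
  motion=[
    [0.2283, -0.265, -0.0067, 0, 0, -0.154, 6],
    [0.2283, -0.265, -0.0067, 0, 0, -0.154, 6],
    [0.2283, -0.265, -0.0067, 0, 0, -0.154, 6],
    [0.2283, -0.265, -0.0067, 0, 0, -0.154, 6],
    [0.2283, -0.265, -0.0067, 0, 0, -0.154, 6],
    [0.2283, -0.265, -0.0067, 0, 0, -0.154, 6],
    [0.2283, -0.265, -0.0067, 0, 0, -0.154, 6],
    [0.2283, -0.265, -0.0067, 0, 0, -0.154, 6],
  ],
)

```text
time: 9.75
tcp_pos: [0.6412, 0.2473, 0.0838]
ee_rot: [3.082, 0.606, -0.006]
force: [-0.2, 0.2, -0.8]
width: 0.703
grip_force: 0.0
```

Request:
carry_out(
  motion=[
    [0, 0, 0, 0, 0, 0, 6],
    [0, 0, 0, 0, 0, 0, 6],
    [0, 0, 0, 0, 0, 0, 6],
  ],
)

```text
time: 10.0
tcp_pos: [0.6418, 0.247, 0.0879]
ee_rot: [-3.083, -0.605, -0.003]
force: [0.3, 0.9, -0.6]
width: 0.7
grip_force: 0.0
```

```bash
python3 - <<'E'
from lib import *
go((.644,.2484,.007,.389+1.571,6))
E
```

```text
t 10.0 tcp [0.6418 0.247  0.0879] cl -1.183 q6 1.5
[ 0.24 -0.05  8.09] [ 0.    -0.002 -0.001] 6
```

Converted, 8.1 cm is 0.135, 7 cm is 0.1167.

Request:
carry_out(
  motion=[
    [0.0033, 0, 0.0667, 0, 0, 0, 6],
    [0.0033, 0, 0.1167, 0, 0, 0, 6],
    [0.0033, 0, 0.135, 0, 0, 0, 6],
    [0.0033, 0, 0.135, 0, 0, 0, 6],
    [0.0033, 0, 0.135, 0, 0, 0, 3],
    [0.0033, 0, 0.135, 0, 0, 0, 3],
    [0.0033, 0, 0.135, 0, 0, 0, 3],
    [0.0033, 0, 0.135, 0, 0, 0, 3],
  ],
)

```text
time: 10.67
tcp_pos: [0.6458, 0.2489, 0.0088]
ee_rot: [-3.082, -0.607, -0.008]
force: [-0.2, -0.2, 6.1]
width: 0.388
grip_force: 41.1
```

Request:
carry_out(
  motion=[
    [0, 0, 0, 0, 0, 0, 3],
    [0, 0, 0, 0, 0, 0, 3],
  ],
)

```text
time: 10.83
tcp_pos: [0.6458, 0.2489, 0.0088]
ee_rot: [-3.082, -0.607, -0.008]
force: [-0.4, 0.2, 6.6]
width: 0.389
grip_force: 41.3
```

```bash
python3 - <<'E'
from lib import *
o=r.observe(); y=.389; off=(o["tcp_pos"][:2]-[.644,.2484])@[np.cos(y),np.sin(y)]; Y=.558
d=off-.002; print("ahead",off,o["force"],o["grip_force"]); T=np.array([.4899,.2021])+d*np.array([np.cos(Y),np.sin(Y)]);print(T)
go((*T,.07,Y+np.pi/2,3))
E
```

```text
ahead 0.001833897428623634 [-0.36063651  0.15540322  6.63895613] 41.25990271568298
[0.48975909 0.20201205]
t 10.83 tcp [0.6458 0.2489 0.0088] cl -1.182 q6 1.5
[-16.18  -1.57  -6.2 ] [ 0.001 -0.005 -0.169] 3
```

Converted, -16.1 cm is -0.2683, -7 cm is -0.1167, -0.169 rad is -0.0423.

Request:
carry_out(
  motion=[
    [0, 0, -0.0667, 0, 0, 0, 3],
    [0, 0, -0.1167, 0, 0, 0, 3],
    [-0.2683, -0.0267, -0.1167, 0, 0, -0.0423, 3],
    [-0.2683, -0.0267, -0.1167, 0, 0, -0.0423, 3],
    [-0.2683, -0.0267, -0.1167, 0, 0, -0.0423, 3],
    [-0.2683, -0.0267, -0.1167, 0, 0, -0.0423, 3],
    [-0.2683, -0.0267, -0.1167, 0, 0, -0.0423, 3],
    [-0.2683, -0.0267, -0.1167, 0, 0, -0.0423, 3],
  ],
)

```text
time: 11.5
tcp_pos: [0.4874, 0.2018, 0.0757]
ee_rot: [-3.02, -0.865, -0.001]
force: [1.0, 0.6, -0.8]
width: 0.386
grip_force: 40.4
```

Request:
carry_out(
  motion=[
    [0, 0, 0, 0, 0, 0, 3],
    [0, 0, 0, 0, 0, 0, 3],
    [0, 0, 0, 0, 0, 0, 3],
  ],
)

```text
time: 11.75
tcp_pos: [0.4904, 0.2026, 0.076]
ee_rot: [-3.02, -0.865, -0.002]
force: [0.2, 0.7, -0.4]
width: 0.388
grip_force: 40.4
```

```bash
python3 - <<'E'
from lib import *
go((.4898,.2020,.012,.558+np.pi/2,3)); print(r.observe()["grip_force"])
E
```

```text
t 11.75 tcp [0.4904 0.2026 0.076 ] cl -1.013 q6 1.34
[-0.09  0.01  6.4 ] [ 0.    -0.001 -0.   ] 3
40.43676137924194
```

Converted, 6.5 cm is 0.1083, 6.4 cm is 0.1067.

Request:
carry_out(
  motion=[
    [-0.0017, 0, 0.05, 0, 0, 0, 3],
    [-0.0017, 0, 0.0867, 0, 0, 0, 3],
    [-0.0017, 0, 0.1017, 0, 0, 0, 3],
    [-0.0017, 0, 0.1067, 0, 0, 0, 3],
    [-0.0017, 0, 0.1083, 0, 0, 0, 3],
    [-0.0017, 0, 0.1083, 0, 0, 0, 3],
  ],
)

```text
time: 12.25
tcp_pos: [0.4891, 0.2019, 0.0112]
ee_rot: [-3.02, -0.865, -0.001]
force: [-0.7, -0.6, 2.6]
width: 0.39
grip_force: 41.5
```

Converted, -8 cm is -0.1333, -4 cm is -0.0667.

Request:
carry_out(
  motion=[
    [0, 0, 0, 0, 0, 0, 4.8],
    [0, 0, 0, 0, 0, 0, 4.8],
    [0, 0, 0, 0, 0, 0, 4.8],
    [0, 0, 0, 0, 0, 0, 4.8],
    [0, 0, -0.0667, 0, 0, 0, 4.8],
    [0, 0, -0.1333, 0, 0, 0, 4.8],
    [0, 0, -0.1333, 0, 0, 0, 8.5],
    [0, 0, -0.1333, 0, 0, 0, 8.5],
  ],
)

```text
time: 12.92
tcp_pos: [0.4902, 0.2023, 0.0941]
ee_rot: [-3.02, -0.865, -0.011]
force: [0.3, -0.7, -0.9]
width: 0.829
grip_force: 0.0
```

```bash
python3 - <<'E'
from lib import *
for c in(1.571,1.2,0.9,-1.3): go((.6507,-.208,.10,c,8.5))
E
```

```text
t 12.92 tcp [0.4902 0.2023 0.0941] cl -1.013 q6 1.34
[-8.1  43.31 -0.57] [-0.    -0.007  0.558] 8.5
t 12.92 tcp [0.4902 0.2023 0.0941] cl -1.013 q6 1.34
[-8.1  43.31 -0.57] [-0.002 -0.007  0.929] 8.5
t 12.92 tcp [0.4902 0.2023 0.0941] cl -1.013 q6 1.34
[-8.1  43.31 -0.57] [-0.003 -0.007  1.229] 8.5
t 12.92 tcp [0.4902 0.2023 0.0941] cl -1.013 q6 1.34
[-8.1  43.31 -0.57] [ 0.001 -0.007  0.287] 8.5
```

Converted, 43.3 cm is 0.7217, -8.1 cm is -0.135, 0.558 rad is 0.1395.

Request:
carry_out(
  motion=[
    [-0.135, 0.7217, -0.01, 0, 0, 0.1395, 8.5],
    [-0.135, 0.7217, -0.01, 0, 0, 0.1395, 8.5],
    [-0.135, 0.7217, -0.01, 0, 0, 0.1395, 8.5],
    [-0.135, 0.7217, -0.01, 0, 0, 0.1395, 8.5],
    [-0.135, 0.7217, -0.01, 0, 0, 0.1395, 8.5],
    [-0.135, 0.7217, -0.01, 0, 0, 0.1395, 8.5],
    [-0.135, 0.7217, -0.01, 0, 0, 0.1395, 8.5],
    [-0.135, 0.7217, -0.01, 0, 0, 0.1395, 8.5],
  ],
)

```text
time: 13.58
tcp_pos: [0.6094, -0.1107, 0.0932]
ee_rot: [-3.141, 0.001, 0.003]
force: [-0.4, 1.3, -0.4]
width: 0.993
grip_force: 0.0
```

Request:
carry_out(
  motion=[
    [0, 0, 0, 0, 0, 0, 8.5],
    [0, 0, 0, 0, 0, 0, 8.5],
  ],
)

```text
time: 13.75
tcp_pos: [0.6091, -0.111, 0.0925]
ee_rot: [-3.141, 0.006, 0.005]
force: [0.2, 0.8, -0.0]
width: 0.997
grip_force: 0.0
```

```bash
python3 - <<'E'
from lib import *
go((.6507,-.208,.10,1.571,8.5))
E
```

```text
t 13.75 tcp [ 0.6091 -0.111   0.0925] cl -1.575 q6 1.34
[ 4.19  9.68 -0.77] [-0.001  0.003 -0.004] 8.5
```

Move above the tin, then take a picture to re-measure all placements.

Converted, 9.7 cm is 0.1617, 4.2 cm is 0.07.

Request:
carry_out(
  motion=[
    [0.07, 0.1617, -0.0133, 0, 0, 0, 8.5],
    [0.07, 0.1617, -0.0133, 0, 0, 0, 8.5],
    [0.07, 0.1617, -0.0133, 0, 0, 0, 8.5],
    [0.07, 0.1617, -0.0133, 0, 0, 0, 8.5],
    [0.07, 0.1617, -0.0133, 0, 0, 0, 8.5],
    [0.07, 0.1617, -0.0133, 0, 0, 0, 8.5],
  ],
)

```text
time: 14.25
tcp_pos: [0.6512, -0.204, 0.1019]
ee_rot: [-3.14, -0.002, 0.002]
force: [-0.4, 0.4, -0.5]
width: 0.998
grip_force: 0.0
```

```bash
python3 - <<'E'
from lib import *
go((.6507,-.208,.007,1.571,8.5))
im=r.snapshot("top")
for n,c in(("yellow",(160,400)),("white",(275,425)),("belay",(217,412))):
    a=find(im,n,c); d=np.array(a[1])-[.4899,.2021]; t=-.227; print(n,a[2],round(a[3]-t,3),"in mat",R.from_rotvec([0,0,-t]).apply([*d,0]).round(4))
cv2.imwrite("pics/t2.png",cv2.resize(im[200:320,60:240,::-1],(800,533),interpolation=cv2.INTER_CUBIC))
E
```

```text
t 14.25 tcp [ 0.6512 -0.204   0.1019] cl -1.57 q6 1.22
[-0.04  0.41  9.49] [-0.001  0.001  0.001] 8.5
yellow (84.97462463378906, 49.29344177246094) -0.012 in mat [-0.0007  0.0804  0.    ]
white (92.3974380493164, 50.773494720458984) -0.0 in mat [ 0.0004 -0.0825  0.    ]
belay (50.100982666015625, 33.09962844848633) 0.785 in mat [-0.0023 -0.0012  0.    ]
```

View pics/t2.png

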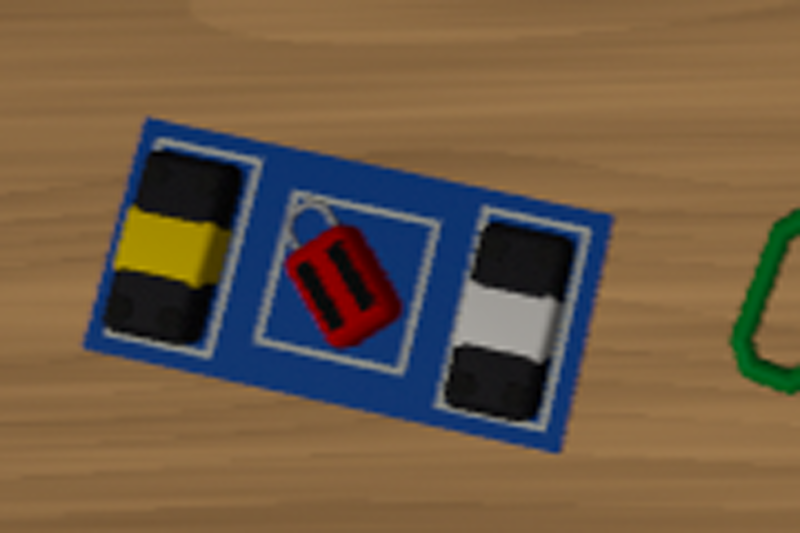

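All three are inside their outlines: yellow at (175,245), belay at (343,275) and white at (510,320). The belay lies diagonally with its loop also inside the square. Now the tin.

Converted, 9.7 cm is 0.1617, 7.5 cm is 0.125.

Request:
carry_out(
  motion=[
    [0, 0.0067, 0.0667, 0, 0, 0, 8.5],
    [0, 0.0067, 0.125, 0, 0, 0, 8.5],
    [0, 0.0067, 0.1617, 0, 0, 0, 8.5],
    [0, 0.0067, 0.1617, 0, 0, 0, 8.5],
    [0, 0.0067, 0.1617, 0, 0, 0, 8.5],
    [0, 0.0067, 0.1617, 0, 0, 0, 6.2],
    [0, 0.0067, 0.1617, 0, 0, 0, 6.2],
    [0, 0.0067, 0.1617, 0, 0, 0, 6.2],
  ],
)

```text
time: 14.97
tcp_pos: [0.6536, -0.2101, 0.01]
ee_rot: [3.14, 0.0, 0.009]
force: [1.1, 0.4, 8.1]
width: 0.744
grip_force: 44.9
```

Request:
carry_out(
  motion=[
    [0, 0, 0, 0, 0, 0, 6.2],
    [0, 0, 0, 0, 0, 0, 6.2],
    [0, 0, 0, 0, 0, 0, 6.2],
  ],
)

```text
time: 15.22
tcp_pos: [0.6536, -0.2101, 0.0101]
ee_rot: [3.14, 0.0, 0.009]
force: [-0.8, 1.5, 7.1]
width: 0.745
grip_force: 44.7
```

```bash
python3 - <<'E'
from lib import *
o=r.observe();print(o["force"]); dx=o["tcp_pos"][0]-.6507
go((.4852+dx,-.2324,.07,1.571,6.2))
E
```

```text
[-0.78114627  1.50761698  7.05370714]
t 15.22 tcp [ 0.6536 -0.2101  0.0101] cl -1.571 q6 1.21
[-16.51   2.24  -6.09] [ 0.002 -0.006 -0.   ] 6.2
```

Converted, -16.5 cm is -0.275, -7 cm is -0.1167.

Request:
carry_out(
  motion=[
    [0, 0, -0.0667, 0, 0, 0, 6.2],
    [0, 0, -0.1167, 0, 0, 0, 6.2],
    [-0.275, 0.0367, -0.1167, 0, 0, 0, 6.2],
    [-0.275, 0.0367, -0.1167, 0, 0, 0, 6.2],
    [-0.275, 0.0367, -0.1167, 0, 0, 0, 6.2],
    [-0.275, 0.0367, -0.1167, 0, 0, 0, 6.2],
    [-0.275, 0.0367, -0.1167, 0, 0, 0, 6.2],
    [-0.275, 0.0367, -0.1167, 0, 0, 0, 6.2],
  ],
)

```text
time: 15.88
tcp_pos: [0.485, -0.2321, 0.0767]
ee_rot: [3.141, -0.004, 0.002]
force: [0.4, 0.0, -0.6]
width: 0.745
grip_force: 44.8
```

Request:
carry_out(
  motion=[
    [0, 0, 0, 0, 0, 0, 6.2],
    [0, 0, 0, 0, 0, 0, 6.2],
    [0, 0, 0, 0, 0, 0, 6.2],
  ],
)

```text
time: 16.13
tcp_pos: [0.488, -0.2318, 0.0767]
ee_rot: [3.141, 0.001, 0.002]
force: [-0.1, 0.2, -0.3]
width: 0.749
grip_force: 44.8
```

```bash
python3 - <<'E'
from lib import *
go((.4880,-.2324,.013,1.571,6.2));print(r.observe()["grip_force"])
E
```

```text
t 16.13 tcp [ 0.488  -0.2318  0.0767] cl -1.57 q6 1.06
[-0.01  0.05  6.37] [ 0.001 -0.002  0.   ] 6.2
44.781069522723556
```

Request:
carry_out(
  motion=[
    [0, 0, 0.05, 0, 0, 0, 6.2],
    [0, 0, 0.0867, 0, 0, 0, 6.2],
    [0, 0, 0.1017, 0, 0, 0, 6.2],
    [0, 0, 0.1067, 0, 0, 0, 6.2],
    [0, 0, 0.1083, 0, 0, 0, 6.2],
    [0, 0, 0.1083, 0, 0, 0, 6.2],
  ],
)

```text
time: 16.63
tcp_pos: [0.4877, -0.2317, 0.0124]
ee_rot: [3.141, 0.001, 0.001]
force: [-1.6, 2.2, 4.6]
width: 0.749
grip_force: 46.9
```

Converted, -8 cm is -0.1333, -4 cm is -0.0667.

Request:
carry_out(
  motion=[
    [0, 0, 0, 0, 0, 0, 8.4],
    [0, 0, 0, 0, 0, 0, 8.4],
    [0, 0, 0, 0, 0, 0, 8.4],
    [0, 0, 0, 0, 0, 0, 8.4],
    [0, 0, 0, 0, 0, 0, 8.4],
    [0, 0, -0.0667, 0, 0, 0, 8.4],
    [0, 0, -0.1333, 0, 0, 0, 8.4],
    [0, 0, -0.1333, 0, 0, 0, 8.4],
  ],
)

```text
time: 17.3
tcp_pos: [0.49, -0.2336, 0.1]
ee_rot: [3.135, -0.0, 0.018]
force: [0.6, -0.8, 1.1]
width: 0.984
grip_force: 0.0
```

```bash
python3 - <<'E'
from lib import *
go((.477,-.0075,.08,-.383+1.571,6.5))
E
```

```text
t 17.3 tcp [ 0.49   -0.2336  0.1   ] cl -1.571 q6 1.06
[ -1.33 -22.63   1.84] [ 0.004 -0.013  0.383] 6.5
```

Converted, -22.6 cm is -0.3767, -1.3 cm is -0.0217, 0.383 rad is 0.0958.

Request:
carry_out(
  motion=[
    [-0.0217, -0.3767, 0, 0, 0, 0.0958, 6.5],
    [-0.0217, -0.3767, 0, 0, 0, 0.0958, 6.5],
    [-0.0217, -0.3767, 0, 0, 0, 0.0958, 6.5],
    [-0.0217, -0.3767, 0, 0, 0, 0.0958, 6.5],
    [-0.0217, -0.3767, 0, 0, 0, 0.0958, 6.5],
    [-0.0217, -0.3767, 0, 0, 0, 0.0958, 6.5],
    [-0.0217, -0.3767, 0, 0, 0, 0.0958, 6.5],
    [-0.0217, -0.3767, 0, 0, 0, 0.0958, 6.5],
  ],
)

```text
time: 17.97
tcp_pos: [0.4737, -0.0046, 0.0909]
ee_rot: [3.085, -0.593, 0.001]
force: [0.3, -0.5, -0.2]
width: 0.759
grip_force: 0.0
```

Request:
carry_out(
  motion=[
    [0, 0, 0, 0, 0, 0, 6.5],
    [0, 0, 0, 0, 0, 0, 6.5],
  ],
)

```text
time: 18.13
tcp_pos: [0.4738, -0.0068, 0.0908]
ee_rot: [3.083, -0.6, 0.0]
force: [-0.8, -0.7, 0.3]
width: 0.758
grip_force: 0.0
```

```bash
python3 - <<'E'
from lib import *
go((.477,-.0075,.003,-.383+1.571,6.5))
im=r.snapshot("top"); print(find(im,"tin",(548,400))[1:])
cv2.imwrite("pics/t3.png",cv2.resize(im[190:320,200:400,::-1],(800,520),interpolation=cv2.INTER_CUBIC))
E
```

```text
t 18.13 tcp [ 0.4738 -0.0068  0.0908] cl -1.955 q6 1.87
[ 0.33 -0.06  8.78] [ 0.    -0.    -0.002] 6.5
((0.48633355712890625, -0.234735107421875), (41.13157272338867, 40.82078552246094), np.float64(1.5462724747388474))
```

View pics/t3.png

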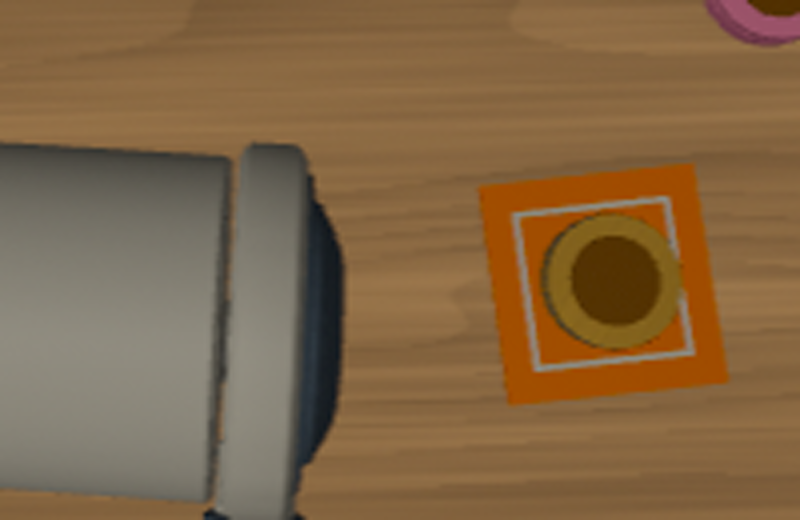

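The tin stands upright at (613,282), within 2 mm of the middle of the orange outline, and nothing else was touched. Now the carabiner.

Converted, 9.05 cm is 0.1508, 8.9 cm is 0.1483.

Request:
carry_out(
  motion=[
    [0.005, 0, 0.0667, 0, 0, 0, 6.5],
    [0.005, 0, 0.125, 0, 0, 0, 6.5],
    [0.005, 0, 0.1483, 0, 0, 0, 6.5],
    [0.005, 0, 0.1508, 0, 0, 0, 6.5],
    [0.005, 0, 0.1508, 0, 0, 0, 6.5],
    [0.005, 0, 0.1508, 0, 0, 0, 6.5],
  ],
)

```text
time: 18.68
tcp_pos: [0.4774, -0.0076, 0.0018]
ee_rot: [-3.084, 0.6, -0.003]
force: [0.6, -0.3, 0.3]
width: 0.763
grip_force: 0.0
```

Request:
carry_out(
  motion=[
    [0, 0, 0, 0, 0, 0, 4.2],
    [0, 0, 0, 0, 0, 0, 4.2],
    [0, 0, 0, 0, 0, 0, 4.2],
    [0, 0, 0, 0, 0, 0, 4.2],
    [0, 0, 0, 0, 0, 0, 4.2],
  ],
)

```text
time: 19.1
tcp_pos: [0.478, -0.0073, 0.003]
ee_rot: [3.084, -0.598, 0.007]
force: [-1.0, -1.2, 4.8]
width: 0.523
grip_force: 40.3
```

```bash
python3 - <<'E'
from lib import *
o=r.observe();print(o["force"]); y=-.383; off=(o["tcp_pos"][:2]-[.477,-.0075])@[np.cos(y),np.sin(y)]; Y=-.25
T=np.array([.4863,-.2341])+off*np.array([np.cos(Y),np.sin(Y)]); print("ahead",off,T)
go((*T,.10,Y+np.pi/2,4.2))
E
```

```text
[-1.0491152  -1.22227779  4.82312502]
ahead 0.0007937945778693429 [ 0.48706912 -0.23429639]
t 19.1 tcp [ 0.478  -0.0073  0.003 ] cl -1.954 q6 1.87
[ 9.38 20.71 -9.68] [-0.    -0.004 -0.133] 4.2
```

Converted, 20.7 cm is 0.345, 9.4 cm is 0.1567, -0.133 rad is -0.0333.

Request:
carry_out(
  motion=[
    [0, 0, -0.0667, 0, 0, 0, 4.2],
    [0, 0, -0.1333, 0, 0, 0, 4.2],
    [0.1567, 0.345, -0.15, 0, 0, -0.0333, 4.2],
    [0.1567, 0.345, -0.15, 0, 0, -0.0333, 4.2],
    [0.1567, 0.345, -0.15, 0, 0, -0.0333, 4.2],
    [0.1567, 0.345, -0.15, 0, 0, -0.0333, 4.2],
    [0.1567, 0.345, -0.15, 0, 0, -0.0333, 4.2],
    [0.1567, 0.345, -0.15, 0, 0, -0.0333, 4.2],
  ],
)

```text
time: 19.77
tcp_pos: [0.4862, -0.2381, 0.0918]
ee_rot: [3.114, -0.395, 0.004]
force: [0.5, 0.7, -0.4]
width: 0.525
grip_force: 41.8
```

Request:
carry_out(
  motion=[
    [0, 0, 0, 0, 0, 0, 4.2],
    [0, 0, 0, 0, 0, 0, 4.2],
    [0, 0, 0, 0, 0, 0, 4.2],
  ],
)

```text
time: 20.02
tcp_pos: [0.4864, -0.2336, 0.0908]
ee_rot: [-3.117, 0.392, -0.001]
force: [-0.9, 0.4, -1.0]
width: 0.524
grip_force: 41.8
```

```bash
python3 - <<'E'
from lib import *
go((.4871,-.2343,.033,-.25+np.pi/2,4.2));print(r.observe()["grip_force"])
im=r.snapshot("scene"); cv2.imwrite("pics/s2.png",cv2.resize(im[100:280,70:320,::-1],(800,576)))
E
```

```text
t 20.02 tcp [ 0.4864 -0.2336  0.0908] cl -1.821 q6 1.31
[0.09 0.05 5.78] [-0.    -0.001 -0.   ] 4.2
41.75054490566254
```

View pics/s2.png

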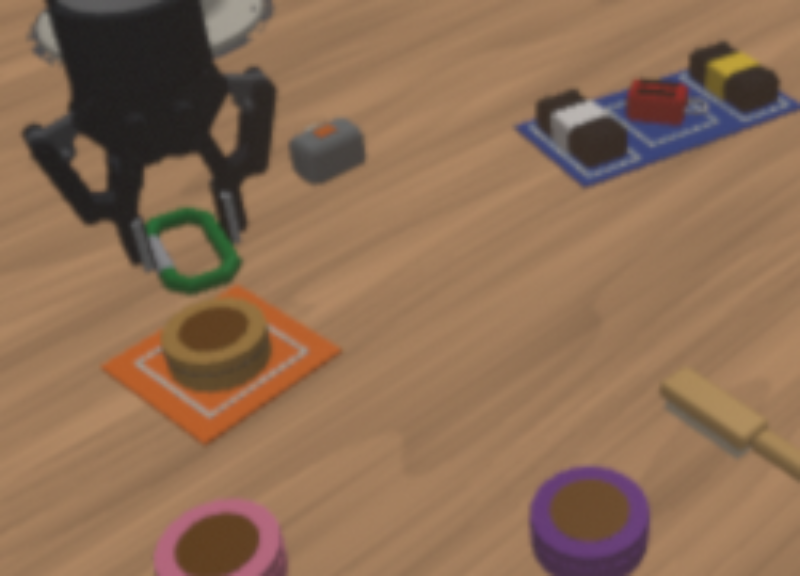

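The carabiner is held level at (193,250) over the tin at (215,340). I'll lower it gently.

Converted, 5.8 cm is 0.0967, 5.5 cm is 0.0917.

Request:
carry_out(
  motion=[
    [0.0017, 0, 0.0417, 0, 0, 0, 4.2],
    [0.0017, 0, 0.08, 0, 0, 0, 4.2],
    [0.0017, 0, 0.0917, 0, 0, 0, 4.2],
    [0.0017, 0, 0.0967, 0, 0, 0, 4.2],
    [0.0017, 0, 0.0967, 0, 0, 0, 4.2],
    [0.0017, 0, 0.0967, 0, 0, 0, 4.2],
  ],
)

```text
time: 20.57
tcp_pos: [0.4876, -0.2334, 0.0331]
ee_rot: [3.117, -0.39, 0.001]
force: [0.3, -0.5, -1.1]
width: 0.518
grip_force: 41.8
```

Converted, 0.15 cm is 0.0025, 0.1 cm is 0.0017.

Request:
carry_out(
  motion=[
    [0, 0.0008, 0.0017, 0, 0, 0, 4.2],
    [0, 0.0008, 0.0025, 0, 0, 0, 4.2],
    [0, 0.0008, 0.0025, 0, 0, 0, 4.2],
  ],
)

```text
time: 20.82
tcp_pos: [0.4876, -0.2345, 0.032]
ee_rot: [-3.117, 0.391, -0.002]
force: [-1.8, 2.5, 5.4]
width: 0.525
grip_force: 42.2
```

Contact. Open a little first, then fully, and rise.

Request:
carry_out(
  motion=[
    [0, 0, 0, 0, 0, 0, 4.9],
    [0, 0, 0, 0, 0, 0, 5.2],
    [0, 0, 0, 0, 0, 0, 5.8],
    [0, 0, 0, 0, 0, 0, 6.5],
    [0, 0, 0, 0, 0, 0, 6.5],
    [0, 0, -0.05, 0, 0, 0, 6.5],
    [0, 0, -0.1167, 0, 0, 0, 6.5],
    [0, 0, -0.1833, 0, 0, 0, 6.5],
  ],
)

```text
time: 21.48
tcp_pos: [0.486, -0.2343, 0.1405]
ee_rot: [-3.116, 0.392, 0.005]
force: [1.0, -0.5, -0.4]
width: 0.758
grip_force: 0.0
```

Converted, 33 cm is 0.55, -2 cm is -0.0333.

Request:
carry_out(
  motion=[
    [0, 0.55, -0.0333, 0, 0, 0, 6.5],
    [0, 0.55, -0.0333, 0, 0, 0, 6.5],
    [0, 0.55, -0.0333, 0, 0, 0, 6.5],
    [0, 0.55, -0.0333, 0, 0, 0, 6.5],
    [0, 0.55, -0.0333, 0, 0, 0, 6.5],
    [0, 0.55, -0.0333, 0, 0, 0, 6.5],
    [0, 0.55, -0.0333, 0, 0, 0, 6.5],
    [0, 0.55, -0.0333, 0, 0, 0, 6.5],
  ],
)

```text
time: 22.15
tcp_pos: [0.4042, -0.5567, 0.1606]
ee_rot: [3.117, -0.393, -0.0]
force: [1.0, -0.0, 0.6]
width: 0.761
grip_force: 0.0
```

```bash
python3 - <<'E'
from lib import *
D["carab"]=(*D["carab"][:4],.0345)
im=r.snapshot("top"); s=r.snapshot("scene"); print(find(im,"carab",(548,403))[1:], r.observe()["tcp_pos"])
a=cv2.resize(im[180:330,50:410,::-1],(800,333),interpolation=cv2.INTER_CUBIC); b=cv2.resize(s[100:270,60:330,::-1],(410,258))
b=cv2.copyMakeBorder(b,0,0,0,390,cv2.BORDER_CONSTANT)
cv2.imwrite("pics/f.png",np.vstack([a,b]))
E
```

```text
((0.4861315307617188, -0.23577348327636719), (82.24343872070312, 44.999183654785156), np.float64(-0.24056174337020408)) [ 0.4019353  -0.55949862  0.15818573]
```

View pics/f.png

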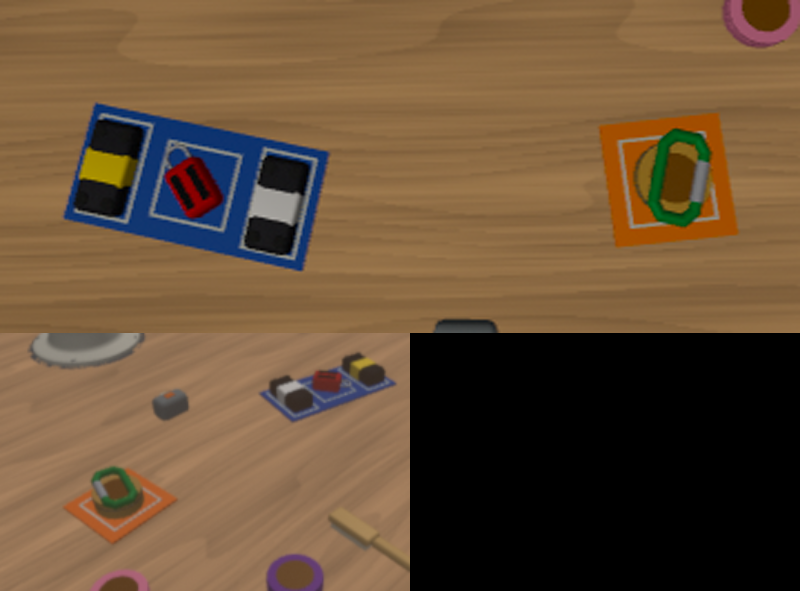

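The carabiner lies flat on the tin at (680,178), within 2 mm of its centre. The guards and belay are in their outlines, the brush is undisturbed, and the arm is clear.

Request:
carry_out(
  motion=[
    [0, 0, 0, 0, 0, 0, 6.5],
    [0, 0, 0, 0, 0, 0, 6.5],
    [0, 0, 0, 0, 0, 0, 6.5],
    [0, 0, 0, 0, 0, 0, 6.5],
  ],
)

```text
time: 22.58
tcp_pos: [0.4062, -0.5533, 0.1615]
ee_rot: [3.117, -0.389, 0.001]
force: [-0.7, 0.5, -1.0]
width: 0.762
grip_force: 0.0
```

```bash
python3 -c "
from rig import r
print(r.job_done())"
```

```text
the job is handed in; nothing more can be done
None
```

The kit is laid out as asked and handed in at about 22.6 s of the 112 s allowed; the belay device sits diagonally so its wire loop also fits inside the square.

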